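# Pull-test press-fit pins in a transit tray and block it out

### The job

Pack the pin carriers on the worktop (two or three of them) into the transit tray: set each down in the open loading bay and slide it in under the blue lips. With the carriers under the lips, tug each pin straight up by its head with about 12 N (never over 18 N), hold that for a second and let it spring back, in the order red, yellow, green (skip a colour that is not there). Then fill all the room left in the tray lengthwise, loading bay included, with foam bricks standing upright so that nothing can shift along it, and leave the other things on the bench alone.

Things in the scene. Friction and masses are not known exactly. Their poses are not given: they have to be found in the camera images.
- tray: Fixed aluminium transit tray, 248 x 84 mm, 20 mm high, on the worktop. Origin: centre of its underside; x along it from the open loading bay (-x end) to the far end, z up. Inner length 232 mm (x -116 to +116), inner floor 4 mm above the underside, 8 mm end walls. It takes four pieces of 54 mm in a row with 16 mm to spare: three under the blue lips, one in the bay.
- tray_bay (a point): Middle of the loading bay, on the inner floor. The bay is open above, 70 mm long (tray x -116 to -46) and 66 mm wide; lead-in cheeks narrow it to the channel's 58 mm at the lips.
- tray_far_end (a point): Inner floor at the far end wall, middle of the channel. The channel is 162 mm long (tray x -46 to +116), 58 mm wide, under two blue lips: underside 12 mm and top 16 mm above the inner floor, slot between them 34 mm wide.
- unit_red: Pin carrier with a red head (may be absent): dark steel base plate 54 (x) x 52 (y) x 8 mm, with a 22 mm collar up to 14 mm, a 10 mm steel pin and on it a red 22 x 22 x 22 mm square head, from 38 to 60 mm above the underside, faces square to the base. 160 g. Origin: centre of its underside, z up. Its base gets under the lips only by sliding in from the bay, x along the tray (either way round).
- head_red (a point): Centre of the red head, 49 mm above the underside of its carrier when the pin is not pulled; rises with the pin.
- pin_red (a joint): How far the pin has risen out of its carrier (m), 0 at rest, stop at 0.016. It sits in a springy bush: 1.5 N per mm of rise (12 N = 8 mm), and springs back when let go. Carried by its head, the carrier hangs about 1 mm lower. The base lifts up to 4 mm before the lips hold it.
- unit_yellow: Pin carrier with a yellow head (may be absent): dark steel base plate 54 (x) x 52 (y) x 8 mm, with a 22 mm collar up to 14 mm, a 10 mm steel pin and on it a yellow 22 x 22 x 22 mm square head, from 38 to 60 mm above the underside, faces square to the base. 160 g. Origin: centre of its underside, z up. Its base gets under the lips only by sliding in from the bay, x along the tray (either way round).
- head_yellow (a point): Centre of the yellow head, 49 mm above the underside of its carrier when the pin is not pulled; rises with the pin.
- pin_yellow (a joint): How far the pin has risen out of its carrier (m), 0 at rest, stop at 0.016. It sits in a springy bush: 1.5 N per mm of rise (12 N = 8 mm), and springs back when let go. Carried by its head, the carrier hangs about 1 mm lower. The base lifts up to 4 mm before the lips hold it.
- unit_green: Pin carrier with a green head (may be absent): dark steel base plate 54 (x) x 52 (y) x 8 mm, with a 22 mm collar up to 14 mm, a 10 mm steel pin and on it a green 22 x 22 x 22 mm square head, from 38 to 60 mm above the underside, faces square to the base. 160 g. Origin: centre of its underside, z up. Its base gets under the lips only by sliding in from the bay, x along the tray (either way round).
- head_green (a point): Centre of the green head, 49 mm above the underside of its carrier when the pin is not pulled; rises with the pin.
- pin_green (a joint): How far the pin has risen out of its carrier (m), 0 at rest, stop at 0.016. It sits in a springy bush: 1.5 N per mm of rise (12 N = 8 mm), and springs back when let go. Carried by its head, the carrier hangs about 1 mm lower. The base lifts up to 4 mm before the lips hold it.
- brick_1: Pink foam brick (stiff), 54 (x) x 28 (y) x 48 mm, 40 g, standing on its 54 x 28 face. Origin: centre of its underside. (brick_1 starts on the 3 mm thick blue mat.) It fits lengthwise into the tray from above, also through the slot between the lips.
- brick_2: Pink foam brick (stiff), 54 (x) x 28 (y) x 48 mm, 40 g, standing on its 54 x 28 face. Origin: centre of its underside. (brick_1 starts on the 3 mm thick blue mat.) It fits lengthwise into the tray from above, also through the slot between the lips.
- jar_3: Small white jar with red lid, 54 mm across, 39 high; bystander, origin at the centre of its underside.
- jar_4: Small green jar with white lid, 38 mm across, 37 high; bystander, origin at the centre of its underside.
- tape_green: Roll of green tape, 54 mm across, 19 high; bystander, origin at the centre of its underside.
- solder_spool: Light-blue spool of wire, 48 mm across, 28 high; bystander, origin at the centre of its underside.
There are look-alikes about, which are no part of the job. Leave any purple look-alike of the unit_red alone.

How it is judged:
By the outcome, as a careful person would: the job done as asked, in the order asked, and still so for the second after the job is handed in, with the robot touching nothing.
Of unit_red, unit_yellow, unit_green only 2 to 3 are there at a start; the rules pass over those that are not, and their reading is None.
At some moment in a run one of unit_red, unit_yellow, unit_green may be knocked a few centimetres aside while the robot is not near it.
Once in a run the grip may slacken for a moment while it holds something.
It also fails if it takes over 210 s, if anything falls off the work surface, if the arm or the gripper's body presses on something with over 40 N, if the wrist force passes 120 N, or if a joint passes its speed limit or range.

### The arm

A 6-joint arm with a two-finger parallel gripper is mounted at the origin on a cart in front of the work surface, level with it; the furniture and walls round the work are solid. World frame = base frame: x ahead of the robot, y to its left, z up, the work surface at z = 0. Lengths are in m, angles in rad, forces in N, time in s.
With the tool pointing down it reaches from about 0.35 to 0.85 m from the base axis. Payload 8.1 kg.
Tool frame: the origin (TCP) lies at the very end of the fingers, on their centre line; the grasp point (between the pads) lies 19 mm behind it; z points along the fingers, y is the line along which they close (so a half turn about z gives the same grasp; the last joint's range is limited). The gripper opens to 93 mm and grips with 3 to 60 N. Pads are 15 mm wide; open, the fingers measure 128 mm over their backs; the gripper's body (75 mm by 188 mm) begins 65 mm behind the grasp point.
Start: joints at [1.214, 0.13, 1.488, -0, 1.523, -0.085], TCP at [0.161, 0.578, 0.219] pointing down, gripper open.
Joint ranges: [-2.96, 2.96], [-0.89, 2.26], [0.02, 2.5], [-1.34, 4.48], [0, 2.73], [-2.66, 2.66]. Speed limits (rad/s): [2.39, 2.39, 2.79, 3.14, 3.14, 3.14].

### API

Orientations are given as a rotation vector (axis times angle).
In Python, from plant import read_state, eyes, workorder gives the robot as it stands. The module is installed in compiled form; this text tells all that it offers.
- The arm moves only by the tool play_rows, never from a script. Its argument "targets" is one flat list of numbers, 4 for each row, row after row: the shift along the tool's x, y, z in cm, then the turn about the tool's z in degrees. In form: [dx, dy, dz, roll, dx, dy, dz, roll, ...]. A call has 1 to 8 rows; each row is the pose to reach, as a shift and turn from the pose commanded when the call began, along the tool's axes at that moment; what a row does not reach only later rows make up. A row lasts 1/12 s, in which the tool goes at most 41.7 mm and 7.16 degrees, less where a joint would pass 70% of its speed; a pose out of reach is approached as far as the arm can. A call with a gripper value outside its range is refused whole. "grip" is the finger opening in cm, from 0 to 9.3, set as the call begins (left out, the last holds). The fingers move at their own pace and stop on an object; "grip_force" is the grip in N (left out, the last holds). Time passes only in rows, so rows that repeat a pose let the fingers close. It gives the time, the measured TCP pose, the force, the opening and the grip force at its end, in the units of the state.
- read_state(): the state, without advancing time (a new reading comes with each control period).
- eyes.read_camera(name): name is "side" or "top" or "wrist"; returns a dict with "image" (420x560x3 uint8, red, green, blue), "vfov" (degrees; the focal length in pixels is half the picture's height over the tangent of half this angle, whatever the lens; pixels are square), "cx", "cy" (the principal point, pixels), "k1" (the pictures are not rectified: a ray, as slopes to the right and down, at radius r is drawn at 1 + k1 r^2 times it, then the intrinsics apply), "cam_to_world" (4x4, takes a point from camera to world coordinates); the wrist camera has in their place "T_tool_cam" (4x4, takes a point from camera to tool coordinates, whose origin is the TCP and whose axes are the flange's). Camera axes: x right, y up, looking along -z (the intrinsics and any distortion apply to the point x, -y, -z); pixel columns grow to the right and rows downward; lengths in m; the calibration is good to about 2 mm. A picture is of the moment at which its call begins: read the wrist's pose just before it. There is no depth.
- workorder.close_job(): hands the job in; it is judged then, once.
The state is a dict: "t": time; "q": joint angles; "dq": joint speeds; "joint_torque": joint torques, N m; "tool_pos": TCP position; "orientation": TCP orientation; "force": force on the tool from outside, world axes, zero at the start; "wrist_torque": the same for the moment, N m; "opening": finger opening in m; "gripper_force": force on a finger pad.
Only numpy, scipy, OpenCV 4.12 (cv2) and the standard library are available. Lean on these libraries where they do the work, as an engineer would, in place of code of your own. Each camera call takes 0.05 s, during which the arm holds its last target. There are 200 camera calls.

## Working session

There is one attempt and no reset: what is moved stays moved. The work goes in short steps, Python scripts to look and compute and a tool call to move; the robot and the scene stay as the last step left them, time stands still between calls to the robot, and variables do not carry over. Pictures are saved under pics/ and viewed, at most 14 in all, crops included, and the job is handed in when it is done.

Besides the shell and the picture viewer there is one more tool, called after "Call:" by a JSON object that holds its "method" and its "body", one argument or row to a line. play_rows: Moves the arm, as the interface text tells. Its arguments: {"type":"object","properties":{"targets":{"type":"array"},"grip":{"type":"number"},"grip_force":{"type":"number"}},"required":["targets"]}

```bash
mkdir -p pics; cat > h.py <<'E'
import numpy as np, cv2
from scipy.spatial.transform import Rotation as R
from plant import read_state, eyes, workorder
def cam(name):
    s=read_state(); d=eyes.read_camera(name)
    if 'T_tool_cam' in d:
        T=np.eye(4);T[:3,:3]=R.from_rotvec(s['orientation']).as_matrix();T[:3,3]=s['tool_pos']
        d['M']=T@np.array(d['T_tool_cam'])
    else: d['M']=np.array(d['cam_to_world'])
    d['f']=210/np.tan(np.radians(d['vfov'])/2)
    return d
def ray(d,u,v):
    K=np.array([[d['f'],0,d['cx']],[0,d['f'],d['cy']],[0,0,1.]])
    p=cv2.undistortPoints(np.array([[[u,v]]],float),K,np.array([d['k1'],0,0,0.]))[0,0]
    return d['M'][:3,3], d['M'][:3,:3]@np.array([p[0],-p[1],-1])
def at(d,u,v,z):
    o,r=ray(d,u,v); return o+r*(z-o[2])/r[2]
def proj(d,P):
    p=np.linalg.inv(d['M'])@np.append(P,1); x,y=p[0]/-p[2],-p[1]/-p[2]; k=1+d['k1']*(x*x+y*y)
    return np.array([d['cx']+d['f']*x*k,d['cy']+d['f']*y*k])
def save(d,n,crop=None,s=1):
    im=d['image'][...,::-1]
    if crop: im=im[crop[1]:crop[3],crop[0]:crop[2]]
    cv2.imwrite('pics/'+n,cv2.resize(im,None,fx=s,fy=s,interpolation=cv2.INTER_CUBIC))
def blobs(d,lo,hi,amin=60):
    h=cv2.cvtColor(d['image'],cv2.COLOR_RGB2HSV); m=cv2.inRange(h,np.array(lo),np.array(hi))
    out=[]
    for c in cv2.findContours(m,cv2.RETR_EXTERNAL,cv2.CHAIN_APPROX_NONE)[0]:
        if cv2.contourArea(c)>amin: out.append((cv2.contourArea(c),cv2.minAreaRect(c),c))
    return sorted(out,key=lambda a:-a[0])
E
python3 - <<'E'
from h import *
import pickle
for n in('top','side','wrist'):
    d=cam(n);save(d,n+'0.png',None,1.4);pickle.dump(d,open(n+'0.pkl','wb'));print(n,d['f'],d['k1'],d['M'].round(3).tolist())
print(read_state())
E
```

```text
top 486.8243604045664 -0.01715373593413105 [[0.025, 0.991, -0.134, 0.474], [-0.999, 0.022, -0.028, 0.006], [-0.025, 0.135, 0.991, 1.207], [0.0, 0.0, 0.0, 1.0]]
side 401.0903709415232 -0.11051916998265403 [[-0.897, 0.374, -0.237, 0.382], [-0.443, -0.748, 0.495, 0.557], [0.008, 0.549, 0.836, 0.933], [0.0, 0.0, 0.0, 1.0]]
wrist 377.29957884672444 -0.06361093773384151 [[0.268, -0.934, -0.235, 0.095], [0.963, 0.26, 0.065, 0.595], [0.0, -0.244, 0.97, 0.383], [0.0, 0.0, 0.0, 1.0]]
{'t': 0.15, 'q': array([ 1.21361869e+00,  1.31010165e-01,  1.48902279e+00,  2.08761410e-05,
        1.52303237e+00, -8.53836351e-02]), 'dq': array([ 0.00015307, -0.00258599, -0.00396693,  0.00158347,  0.00051781,
        0.00098281]), 'joint_torque': array([ 7.81103226e-04, -5.60473573e+01, -4.92336202e+01,  7.69010559e-02,
        3.04373447e-02, -8.12683902e-05]), 'tool_pos': array([0.16087958, 0.57756231, 0.21781849]), 'orientation': array([-4.25575052e-01, -3.11228640e+00,  2.24943255e-03]), 'force': array([ 0.71748008, -0.55164535, -0.19414882]), 'wrist_torque': array([0.01666951, 0.03073499, 0.02704974]), 'gripper_force': 0.0, 'opening': 0.09311053007153228}
```

View pics/top0.png

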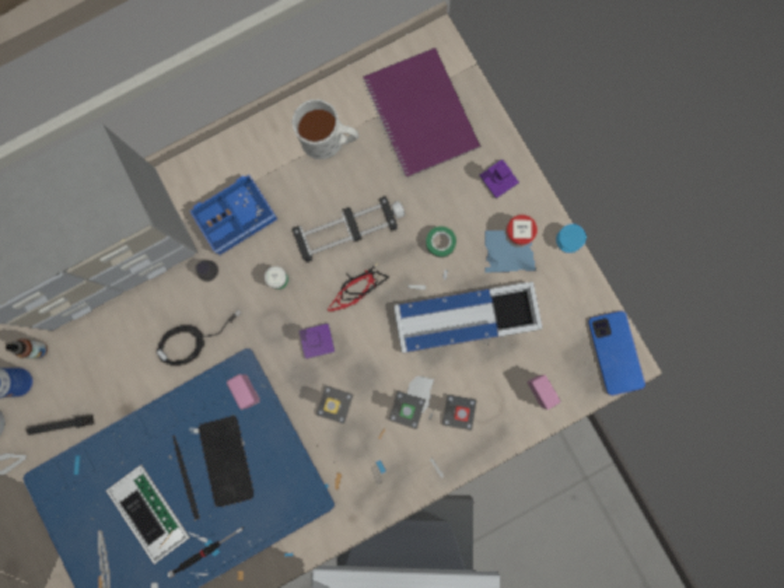

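View pics/side0.png

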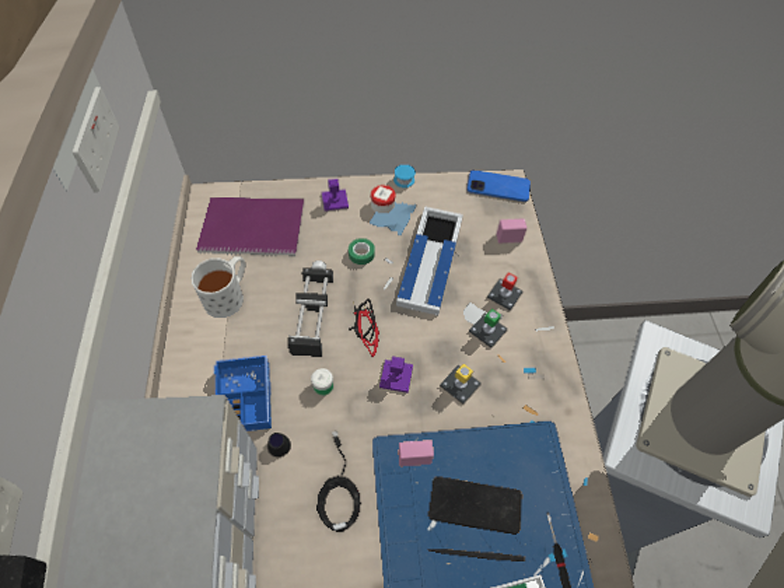

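Top view (1.4×): heads are red (461,412), green (408,410) and yellow (333,405). The tray runs from (400,325) to (540,305) with its dark bay at the right end. Bricks are at (545,391) and, on the mat, (243,391). The purple look-alikes at (317,340) and (500,178) are excluded by colour. All three carriers are present, so they need one brick, and I'll use the one at (545,391).

```bash
python3 - <<'E'
from h import *
import pickle
d=pickle.load(open('top0.pkl','rb'));s=pickle.load(open('side0.pkl','rb'))
save(d,'crop0.png',(200,190,420,320),3.6)
for n,lo,hi in(('red',(0,110,90),(6,255,255)),('red2',(174,110,90),(180,255,255)),('yel',(18,90,90),(32,255,255)),('grn',(45,70,50),(85,255,255)),('pink',(150,50,120),(175,160,255)),('blue',(105,120,60),(125,255,255))):
    for nm,c in(('top',d),('side',s)):
        for a,r,_ in blobs(c,lo,hi,15)[:6]: print(n,nm,a,np.round(r[0],1),np.round(r[1],1),round(r[2]),at(c,*r[0],.05).round(3))
E
```

```text
red top 327.0 [372.5 164. ] [20. 21.] 90 [ 0.734 -0.187  0.05 ]
red top 22.0 [245.8 215.3] [ 7.3 23.8] 76 [0.602 0.115 0.05 ]
red side 84.5 [273.5 139. ] [14. 17.] 90 [ 0.733 -0.176  0.05 ]
red side 42.5 [363.5 200.5] [ 8.5 10.3] 27 [ 0.421 -0.086  0.05 ]
red2 side 66.5 [263.5 237. ] [32.6 13.4] 63 [0.61  0.131 0.05 ]
yel top 76.0 [236.5 289.4] [9.5 9.8] 18 [0.427 0.131 0.05 ]
yel side 98.0 [330.9 266.4] [10.6 11.4] 39 [0.428 0.131 0.05 ]
grn top 314.0 [314.5 172. ] [20. 19.] 90 [ 0.711 -0.048  0.05 ]
grn top 262.0 [110.8 359.3] [44.1  7.2] 56 [0.258 0.419 0.05 ]
grn side 248.5 [257.5 179.5] [17. 17.] 90 [ 0.706 -0.021  0.05 ]
grn side 84.5 [351.2 226.8] [ 9.4 11.1] 34 [0.422 0.005 0.05 ]
grn side 24.5 [231.2 278.4] [ 5.9 13.3] 77 [0.627 0.264 0.05 ]
pink top 259.0 [172.6 279.2] [22.6 13.1] 62 [0.446 0.283 0.05 ]
pink top 221.0 [389.4 279.4] [22.9 10.9] 60 [ 0.459 -0.227  0.05 ]
pink side 257.5 [296.4 320.7] [13.1 24.9] 81 [0.447 0.288 0.05 ]
pink side 107.0 [365.5 160. ] [ 7.3 19. ] 86 [ 0.461 -0.223  0.05 ]
blue top 1516.5 [164.7 150.8] [34.  48.6] 58 [0.757 0.32  0.05 ]
blue top 1429.5 [440. 252.] [57.6 27. ] 75 [ 0.526 -0.346  0.05 ]
blue top 429.0 [322.6 240.1] [ 8.4 64.6] 80 [ 0.547 -0.069  0.05 ]
blue top 423.5 [318.5 216.1] [ 8.4 65.1] 80 [ 0.604 -0.059  0.05 ]
blue top 205.5 [ 13.  272.5] [17. 16.] 90 [0.451 0.671 0.05 ]
blue top 42.5 [149.7 277.9] [17.1 18.4] 68 [0.448 0.338 0.05 ]
blue side 8857.5 [339.3 362.3] [114.7 138.6] 85 [0.327 0.331 0.05 ]
blue side 1349.5 [173.5 281.6] [51.6 38.7] 83 [0.745 0.333 0.05 ]
blue side 647.5 [356.1 132.2] [44.  16.3] 9 [ 0.522 -0.314  0.05 ]
blue side 365.5 [315.2 194.6] [ 9.  47.5] 14 [ 0.544 -0.046  0.05 ]
blue side 353.5 [294.6 190. ] [ 8.8 47.5] 16 [ 0.6   -0.035  0.05 ]
blue side 319.5 [410.2 399.1] [44.2 16.8] 77 [0.164 0.338 0.05 ]
```

View pics/crop0.png

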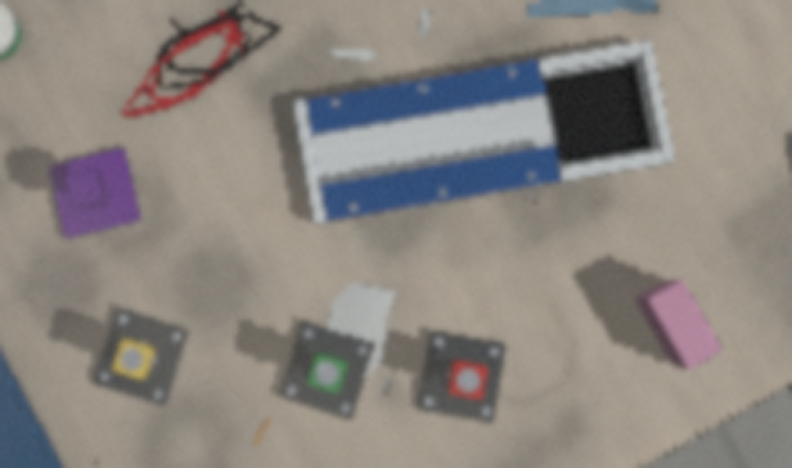

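Crop confirms it: yellow carrier (137,357), green (325,372), red (467,380), brick (683,323), tray lips ending at the bay at about (550,120). Now I'll move over the carriers for a closer look.

```bash
cat >> h.py <<'E'
def plan(P,psi):
    s=read_state(); M=R.from_rotvec(s['orientation']).as_matrix()
    t=M.T@(np.array(P)-s['tool_pos'])*100
    cur=np.degrees(np.arctan2(M[1,1],M[0,1])); w=(psi-cur+90)%180-90
    print('move cm',t.round(2),'roll',round(-w,1),'| psi now',round(cur,2),'rows',round(max(np.linalg.norm(t)/4.17,abs(w)/7.16),1),'pos',s['tool_pos'].round(4))
E
python3 -c "
from h import *
plan((.46,-.02,.25),10)"
```

```text
move cm [-44.86 -49.54  -3.15] roll 64.4 | psi now 74.43 rows 16.0 pos [0.1609 0.5776 0.2178]
```

Call:
{"method": "play_rows", "body": {
  "targets": [-22.4, -24.8, -3.1, 32, -22.4, -24.8, -3.1, 32, -22.4, -24.8, -3.1, 32, -22.4, -24.8, -3.1, 32, -22.4, -24.8, -3.1, 32, -22.4, -24.8, -3.1, 32, -22.4, -24.8, -3.1, 32, -22.4, -24.8, -3.1, 32],
  "grip": 5
}}

```text
t: 0.82
tool_pos: [0.3094, 0.2792, 0.2494]
orientation: [1.266, 2.875, 0.0]
force: [0.6, -0.1, 0.9]
opening: 0.051
gripper_force: 0.0
```

```bash
python3 -c "
from h import *
plan((.46,-.02,.25),10)"
```

```text
move cm [-32.24  -9.08  -0.06] roll 32.5 | psi now 42.46 rows 8.0 pos [0.3094 0.2792 0.2494]
```

Call:
{"method": "play_rows", "body": {
  "targets": [-32.2, -9, 0, 32, -32.2, -9, 0, 32, -32.2, -9, 0, 32, -32.2, -9, 0, 32, -32.2, -9, 0, 32, -32.2, -9, 0, 32, -32.2, -9, 0, 32, -32.2, -9, 0, 32]
}}

```text
t: 1.48
tool_pos: [0.46, -0.0187, 0.2494]
orientation: [2.011, 2.414, 0.0]
force: [-0.1, 1.2, 0.0]
opening: 0.0501
gripper_force: 0.0
```

Call:
{"method": "play_rows", "body": {
  "targets": [0, 0, 0, 0, 0, 0, 0, 0]
}}

```text
t: 1.65
tool_pos: [0.4596, -0.0185, 0.2488]
orientation: [-2.015, -2.409, 0.001]
force: [-0.7, 1.0, 0.6]
opening: 0.0499
gripper_force: 0.0
```

```bash
python3 - <<'E'
from h import *
import pickle
d=cam('wrist');save(d,'w1.png',None,1.4);pickle.dump(d,open('w1.pkl','wb'))
print(read_state()['tool_pos'],read_state()['force'])
E
```

```text
[ 0.45930837 -0.01702128  0.24891557] [ 0.34059284  0.22142298 -0.71423556]
```

View pics/w1.png

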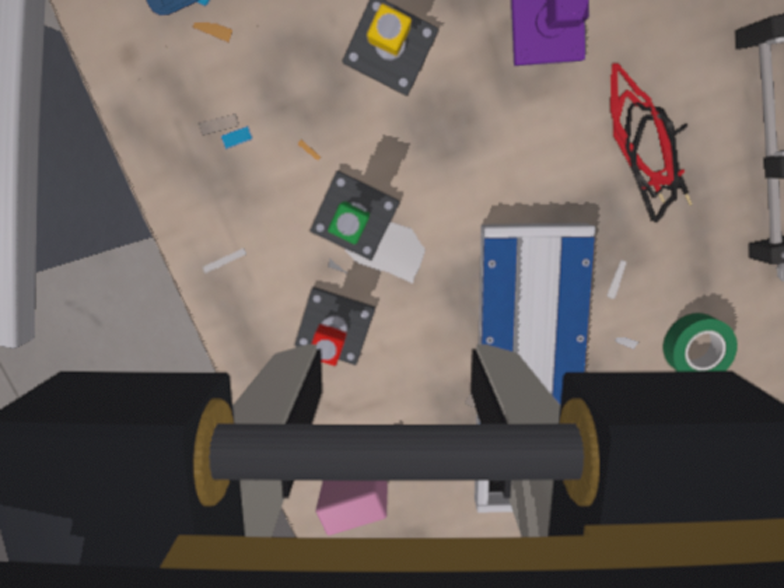

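Wrist view (1.4×): yellow carrier at (390,45), green (355,213), red (335,323), tray far-end wall at (540,230), brick at (350,500). Next I'll rectify this to world coordinates.

```bash
cat >> h.py <<'E'
def rect(d,c,z):
    p=np.array([at(d,*q[0],z)[:2] for q in c],np.float32)
    (x,y),(w,h),a=cv2.minAreaRect(p); return round(x,4),round(y,4),round(w*1e3,1),round(h*1e3,1),round(a%90,1)
def plates(d):
    h=cv2.cvtColor(d['image'],cv2.COLOR_RGB2HSV); m=cv2.inRange(h,(0,0,25),(180,70,95)); m=cv2.morphologyEx(m,cv2.MORPH_OPEN,np.ones((3,3)))
    out=[]
    for c in cv2.findContours(m,cv2.RETR_EXTERNAL,cv2.CHAIN_APPROX_NONE)[0]:
        if 800<cv2.contourArea(c)<12000:
            r=rect(d,c,.008)
            if 42<r[2]<66 and 42<r[3]<66: out.append(r)
    return out
HUE={'red':((0,120,90),(7,255,255)),'yel':((18,110,110),(32,255,255)),'grn':((45,90,50),(85,255,255))}
E
python3 - <<'E'
from h import *
import pickle
d=pickle.load(open('w1.pkl','rb'));t=pickle.load(open('top0.pkl','rb'))
print('plates',plates(d))
for n,(lo,hi) in HUE.items():
    for a,r,c in blobs(d,lo,hi,100)[:3]: print(n,a,np.round(r[0]),rect(d,c,.06))
for nm,c in(('w',d),('t',t)):
    for a,r,k in blobs(c,(105,120,60),(125,255,255),200):
        print(nm,'blue',np.round(r[0]),rect(c,k,.02)); 
        if nm=='w' and r[0][0]>330: 
            p=np.array([at(c,*q[0],.02)[:2] for q in k],np.float32);print(cv2.boxPoints(cv2.minAreaRect(p)).round(4).tolist())
        if nm=='t' and 310<r[0][0]<330: 
            p=np.array([at(c,*q[0],.02)[:2] for q in k],np.float32);print(cv2.boxPoints(cv2.minAreaRect(p)).round(4).tolist())
E
```

```text
plates [(0.42, -0.0843, 51.7, 52.5, 81.1), (0.4216, 0.0052, 51.4, 52.4, 73.8), (0.4273, 0.1304, 52.2, 53.5, 74.4)]
red 231.5 [233. 246.] (0.4199, -0.083, 26.7, 21.5, 81.3)
yel 722.0 [277.  21.] (0.4269, 0.1284, 25.0, 23.1, 74.9)
yel 146.0 [142. 334.] (0.3374, -0.1995, 6.9, 51.4, 7.2)
grn 958.5 [500. 244.] (0.6851, -0.0347, 55.2, 43.7, 9.5)
grn 536.5 [249. 158.] (0.4216, 0.0054, 23.6, 22.0, 73.2)
w blue [409. 228.] (0.6039, -0.0461, 23.9, 134.2, 11.2)
[[0.579200029373169, 0.017400000244379044], [0.6050999760627747, -0.11429999768733978], [0.628600001335144, -0.10970000177621841], [0.6025999784469604, 0.02199999988079071]]
w blue [356. 209.] (0.5413, -0.0343, 23.8, 87.9, 11.1)
[[0.5212000012397766, 0.006500000134110451], [0.538100004196167, -0.07970000058412552], [0.5613999962806702, -0.07509999722242355], [0.5446000099182129, 0.011099999770522118]]
t blue [165. 151.] (0.7644, 0.3282, 88.8, 121.9, 33.7)
t blue [440. 252.] (0.5272, -0.3544, 136.0, 65.2, 14.5)
t blue [323. 240.] (0.549, -0.0713, 20.3, 157.4, 11.0)
[[0.5241000056266785, 0.004000000189989805], [0.5540000200271606, -0.15049999952316284], [0.5738999843597412, -0.14659999310970306], [0.5440000295639038, 0.007899999618530273]]
t blue [319. 216.] (0.6075, -0.0604, 20.6, 159.4, 11.1)
[[0.5820000171661377, 0.015799999237060547], [0.6126999855041504, -0.14059999585151672], [0.6330000162124634, -0.13660000264644623], [0.6021999716758728, 0.01979999989271164]]
t blue [ 13. 272.] (0.4514, 0.688, 43.3, 40.4, 5.4)
```

```bash
python3 -c "
from h import *
plan((.432,-.150,.10),11.1)"
```

```text
move cm [-12.61  -5.04  14.89] roll -0.8 | psi now 10.3 rows 4.8 pos [ 0.4593 -0.017   0.2489]
```

Call:
{"method": "play_rows", "body": {
  "targets": [-12.6, -5, 14.8, -1, -12.6, -5, 14.8, -1, -12.6, -5, 14.8, -1, -12.6, -5, 14.8, -1, -12.6, -5, 14.8, -1, -12.6, -5, 14.8, -1, -12.6, -5, 14.8, -1]
}}

```text
t: 2.28
tool_pos: [0.4317, -0.1481, 0.0998]
orientation: [-1.987, -2.428, 0.001]
force: [0.8, 0.2, 1.0]
opening: 0.0499
gripper_force: 0.0
```

```bash
cat >> h.py <<'E'
def look(n,name):
    d=cam('wrist')
    print(read_state()['tool_pos'].round(4)); print(plates(d))
    lo,hi=HUE[name]
    for a,r,c in blobs(d,lo,hi,100)[:1]: print(name,np.round(r[0]),rect(d,c,.06))
    if n: save(d,n,None,1.4)
    return d
E
python3 - <<'E'
from h import *
d=look('w2.png','red')
import pickle; pickle.dump(d,open('w2.pkl','wb'))
E
```

```text
[ 0.4331 -0.1481  0.1015]
[(0.4196, -0.0865, 51.4, 53.0, 81.5)]
red [285. 126.] (0.4192, -0.0868, 21.5, 21.6, 81.4)
```

View pics/w2.png

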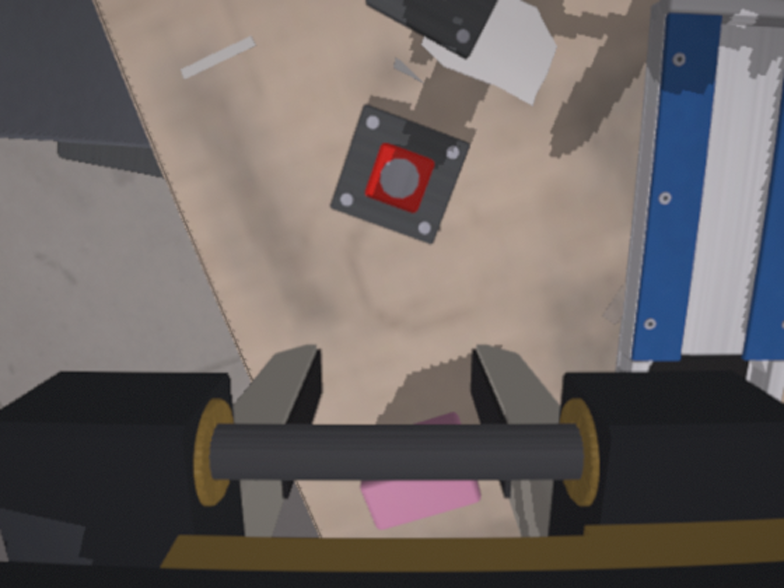

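Plate is longer along −8.5° (53.0 against 51.4 mm, and the rivet spacing agrees), so I grip red with the closing axis at 81.5°.

```bash
python3 -c "
from h import *
plan((.4195,-.0857,.10),81.5)"
```

```text
move cm [ 6.39 -0.09  0.15] roll -70.0 | psi now 11.46 rows 9.8 pos [ 0.4331 -0.1481  0.1015]
```

Call:
{"method": "play_rows", "body": {
  "targets": [3, 0, 0, -35, 3, 0, 0, -35, 3, 0, 0, -35, 3, 0, 0, -35, 6.4, -0.1, 0.1, -42, 6.4, -0.1, 0.1, -49, 6.4, -0.1, 0.1, -57, 6.4, -0.1, 0.1, -57]
}}

```text
t: 3.0
tool_pos: [0.4212, -0.085, 0.1027]
orientation: [0.572, 3.085, -0.0]
force: [0.3, -0.5, -0.6]
opening: 0.05
gripper_force: 0.0
```

Call:
{"method": "play_rows", "body": {
  "targets": [0, 0, 0, -7, 0, 0, 0, -13, 0, 0, 0, -13, 0, 0, 0, -13]
}}

```text
t: 3.33
tool_pos: [0.4208, -0.0859, 0.1021]
orientation: [0.237, 3.13, -0.001]
force: [-0.2, 0.8, -0.5]
opening: 0.0502
gripper_force: 0.0
```

```bash
python3 -c "
from h import *
plan((.4195,-.0857,.031),81.5)"
```

```text
move cm [ 0.15 -0.    7.11] roll -0.1 | psi now 81.36 rows 1.7 pos [ 0.4208 -0.0859  0.1021]
```

Call:
{"method": "play_rows", "body": {
  "targets": [0.1, 0, 4, 0, 0.1, 0, 7.1, 0, 0.1, 0, 7.1, 0, 0.1, 0, 7.1, 0]
}}

```text
t: 3.67
tool_pos: [0.4172, -0.0858, 0.0288]
orientation: [-0.237, -3.129, -0.002]
force: [0.0, -0.2, 0.7]
opening: 0.0498
gripper_force: 0.0
```

Call:
{"method": "play_rows", "body": {
  "targets": [0, 0, 0, 0, 0, 0, 0, 0, 0, 0, 0, 0, 0, 0, 0, 0, 0, 0, 0, 0, 0, 0, 0, 0],
  "grip": 0,
  "grip_force": 40
}}

```text
t: 4.17
tool_pos: [0.4195, -0.087, 0.0305]
orientation: [0.235, 3.131, -0.001]
force: [0.4, 0.8, 5.5]
opening: 0.0219
gripper_force: 40.0
```

Call:
{"method": "play_rows", "body": {
  "targets": [0, 0, -4, 0, 0, 0, -7, 0, 0, 0, -7, 0]
}}

```text
t: 4.42
tool_pos: [0.4222, -0.088, 0.1055]
orientation: [0.234, 3.124, -0.003]
force: [1.6, -1.0, -0.2]
opening: 0.0216
gripper_force: 40.0
```

```bash
cat >> h.py <<'E'
TO=np.array([.5850,-.1000]); A=np.radians(101.1); TX=np.array([np.cos(A),np.sin(A)]); TY=np.array([-TX[1],TX[0]])
def tray(x,z,y=0,psi=11.1): # tray coords -> plan of TCP
    p=TO+x*TX+y*TY; plan((p[0],p[1],z),psi)
def where():
    s=read_state(); e=s['tool_pos'][:2]-TO; print('tray x,y',(e@TX).round(4),(e@TY).round(4),'z',s['tool_pos'][2].round(4),'F',s['force'].round(2),'open',round(s['opening'],4),round(s['gripper_force'],1),'t',round(s['t'],2))
E
python3 -c "
from h import *
where();tray(-.081,.10)"
```

```text
tray x,y 0.0431 0.1575 z 0.1055 F [ 1.6  -0.97 -0.21] open 0.0216 40.0 t 4.42
move cm [-19.    -6.38   0.72] roll 70.3 | psi now 81.42 rows 9.8 pos [ 0.4222 -0.088   0.1055]
```

Call:
{"method": "play_rows", "body": {
  "targets": [-2.4, -0.8, 0, 7, -4.8, -1.6, 0, 14, -7.2, -2.4, 0, 21, -9.6, -3.2, 0, 28, -12, -4, 0, 35, -14.4, -4.8, 0, 42, -16.6, -5.6, 0, 49, -19, -6.4, 0, 56]
}}

```text
t: 5.08
tool_pos: [0.5971, -0.1788, 0.098]
orientation: [-1.686, -2.649, 0.001]
force: [0.5, -0.7, -0.8]
opening: 0.0217
gripper_force: 40.0
```

Call:
{"method": "play_rows", "body": {
  "targets": [0, 0, 0, 7, 0, 0, 0, 14.3, 0, 0, 0, 14.3, 0, 0, 0, 14.3, 0, 0, 0, 14.3]
}}

```text
t: 5.5
tool_pos: [0.5965, -0.1782, 0.0989]
orientation: [-1.99, -2.43, 0.0]
force: [-0.6, 0.3, -1.4]
opening: 0.0215
gripper_force: 40.0
```

```bash
python3 -c "
from h import *
where();tray(-.082,.037)
d=look('w3.png','red')"
```

```text
tray x,y -0.0789 0.0038 z 0.0989 F [-0.59  0.3  -1.43] open 0.0215 40.0 t 5.5
move cm [-0.31  0.38  6.19] roll 0.3 | psi now 11.37 rows 1.5 pos [ 0.5965 -0.1782  0.0989]
[ 0.5966 -0.1782  0.0991]
[]
red [282. 277.] (0.5999, -0.2015, 32.4, 31.6, 11.4)
```

View pics/w3.png

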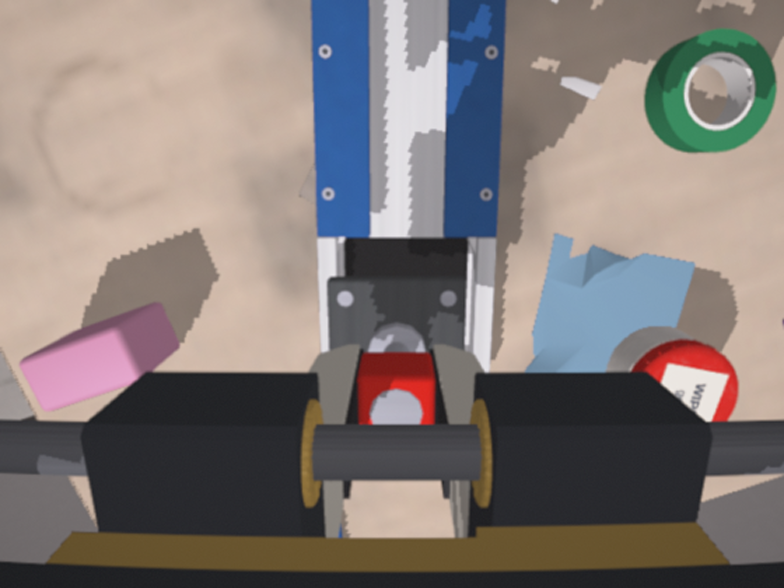

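Wrist view: red is held over the bay, plate centre column 397 against tray centre 407 (1.4×). That is about 4 mm to shift in +tool y, which agrees with the plan.

Call:
{"method": "play_rows", "body": {
  "targets": [-0.3, 0.4, 0, 0, -0.3, 0.4, 2, 0, -0.3, 0.4, 4, 0, -0.3, 0.4, 5.5, 0, -0.3, 0.4, 6.3, 0, -0.3, 0.4, 6.3, 0]
}}

```text
t: 6.05
tool_pos: [0.6013, -0.1805, 0.036]
orientation: [-1.994, -2.427, 0.0]
force: [0.3, -0.2, -1.4]
opening: 0.0216
gripper_force: 40.0
```

```bash
python3 -c "
from h import *
where();tray(-.04,.0355);tray(.085,.0355)"
```

```text
tray x,y -0.0821 -0.0005 z 0.036 F [ 0.3  -0.18 -1.43] open 0.0216 40.0 t 6.05
move cm [ 4.21 -0.04  0.05] roll 0.1 | psi now 11.2 rows 1.0 pos [ 0.6013 -0.1805  0.036 ]
move cm [16.71 -0.02  0.06] roll 0.1 | psi now 11.2 rows 4.0 pos [ 0.6013 -0.1805  0.036 ]
```

Call:
{"method": "play_rows", "body": {
  "targets": [0, 0, 0.05, 0, 2, 0, 0.05, 0, 4, 0, 0.05, 0, 6, 0, 0.05, 0, 6, 0, 0.05, 0]
}}

```text
t: 6.47
tool_pos: [0.5895, -0.1186, 0.0362]
orientation: [-1.992, -2.428, -0.001]
force: [-0.5, 1.7, -1.5]
opening: 0.0219
gripper_force: 40.0
```

```bash
python3 -c "
from h import *
where();tray(.089,.0355)"
```

```text
tray x,y -0.0192 -0.0009 z 0.0362 F [-0.48  1.74 -1.53] open 0.0219 40.0 t 6.47
move cm [10.82 -0.05  0.08] roll 0.2 | psi now 11.27 rows 2.6 pos [ 0.5895 -0.1186  0.0362]
```

Sliding freely. On to the far end.

Call:
{"method": "play_rows", "body": {
  "targets": [2, 0, 0, 0, 4, 0, 0, 0, 6, 0, 0.05, 0, 8, 0, 0.05, 0, 9.5, 0, 0.05, 0, 10.4, 0, 0.05, 0, 10.7, 0, 0.05, 0, 10.7, 0, 0.05, 0]
}}

```text
t: 7.13
tool_pos: [0.5694, -0.0165, 0.0357]
orientation: [1.994, 2.427, 0.0]
force: [1.1, -0.6, -1.0]
opening: 0.0217
gripper_force: 40.0
```

```bash
python3 -c "
from h import *
where()"
```

```text
tray x,y 0.0849 -0.0008 z 0.0357 F [ 1.06 -0.55 -1.  ] open 0.0217 40.0 t 7.13
```

Call:
{"method": "play_rows", "body": {
  "targets": [0.3, 0, 0, 0, 0.3, 0, 0, 0, 0.6, 0, 0, 0, 0.6, 0, 0, 0]
}}

```text
t: 7.47
tool_pos: [0.5681, -0.011, 0.0355]
orientation: [1.996, 2.426, 0.0]
force: [-0.5, -0.9, -0.7]
opening: 0.0219
gripper_force: 40.0
```

```bash
python3 -c "
from h import *
where()"
```

```text
tray x,y 0.0906 -0.0006 z 0.0355 F [-0.47 -0.93 -0.71] open 0.0219 40.0 t 7.47
```

Call:
{"method": "play_rows", "body": {
  "targets": [0.2, 0, 0.1, 0, 0.2, 0, 0.1, 0]
}}

```text
t: 7.63
tool_pos: [0.5681, -0.0101, 0.0348]
orientation: [1.995, 2.425, -0.002]
force: [0.0, -4.6, -0.5]
opening: 0.0218
gripper_force: 40.0
```

Call:
{"method": "play_rows", "body": {
  "targets": [0, 0, 0, 0, 0, 0, 0, 0, 0, 0, 0, 0, 0, 0, -4, 0, 0, 0, -8, 0, 0, 0, -10, 0, 0, 0, -10, 0],
  "grip": 5
}}

```text
t: 8.22
tool_pos: [0.5716, -0.0091, 0.1413]
orientation: [1.99, 2.42, 0.009]
force: [1.2, -0.4, 0.8]
opening: 0.0501
gripper_force: 0.0
```

```bash
python3 -c "
from h import *
where()
plan((.4216+.012,.0052-.067,.13),11.1)"
```

```text
tray x,y 0.0918 -0.0044 z 0.1413 F [ 1.19 -0.4   0.76] open 0.0501 0.0 t 8.22
move cm [ -2.51 -14.57   0.99] roll 0.0 | psi now 11.14 rows 3.6 pos [ 0.5716 -0.0091  0.1413]
```

Red is against the end wall (−4.6 N contact). Next a look at green.

Call:
{"method": "play_rows", "body": {
  "targets": [-2.5, -14.5, 0, 0, -2.5, -14.5, 0, 0, -2.5, -14.5, 0, 0, -2.5, -14.5, 1, 0, -2.5, -14.5, 1, 0, -2.5, -14.5, 1, 0]
}}

```text
t: 8.72
tool_pos: [0.4291, -0.0614, 0.1235]
orientation: [-1.997, -2.424, 0.0]
force: [0.3, 0.5, 0.7]
opening: 0.0502
gripper_force: 0.0
```

```bash
python3 -c "
from h import *
d=look(None,'grn')
d=look(None,'yel')
plan((.4216,.0052,.10),73.8)"
```

```text
[ 0.4304 -0.0613  0.1244]
[(0.4213, 0.0046, 51.2, 52.9, 74.4)]
grn [293. 120.] (0.421, 0.004, 21.6, 21.6, 74.8)
[ 0.4311 -0.0613  0.1248]
[(0.4214, 0.0046, 51.2, 52.9, 74.5)]
yel [142. 334.] (0.348, -0.1566, 4.0, 30.9, 6.6)
move cm [6.7  0.35 2.48] roll -62.7 | psi now 11.12 rows 8.8 pos [ 0.4311 -0.0613  0.1248]
```

Call:
{"method": "play_rows", "body": {
  "targets": [6.7, 0.3, 0, -7, 6.7, 0.3, 0, -14, 6.7, 0.3, 0, -21, 6.7, 0.3, 0, -28, 6.7, 0.3, 0, -35, 6.7, 0.3, 0, -42, 6.7, 0.3, 0, -49, 6.7, 0.3, 0, -56]
}}

```text
t: 9.48
tool_pos: [0.4216, 0.0056, 0.1251]
orientation: [0.612, 3.081, 0.001]
force: [-0.2, 0.0, -0.4]
opening: 0.0502
gripper_force: 0.0
```

Call:
{"method": "play_rows", "body": {
  "targets": [0, 0, 0, -7.3, 0, 0, 0, -7.3, 0, 0, 0, -7.3]
}}

```text
t: 9.73
tool_pos: [0.4212, 0.0054, 0.1248]
orientation: [0.43, 3.112, 0.0]
force: [0.1, -1.0, 1.3]
opening: 0.0499
gripper_force: 0.0
```

```bash
python3 -c "
from h import *
plan((.4213,.0045,.0305),74.5)"
```

```text
move cm [-0.03 -0.09  9.43] roll -0.2 | psi now 74.26 rows 2.3 pos [0.4212 0.0054 0.1248]
```

Call:
{"method": "play_rows", "body": {
  "targets": [0, -0.1, 4, 0, 0, -0.1, 8, 0, 0, -0.1, 9.4, 0, 0, -0.1, 9.4, 0, 0, -0.1, 9.4, 0]
}}

```text
t: 10.15
tool_pos: [0.4196, 0.0042, 0.0301]
orientation: [-0.429, -3.11, -0.0]
force: [0.3, -1.1, 0.3]
opening: 0.0499
gripper_force: 0.0
```

Call:
{"method": "play_rows", "body": {
  "targets": [0, 0, 0, 0, 0, 0, 0, 0, 0, 0, 0, 0, 0, 0, 0, 0, 0, 0, 0, 0, 0, 0, -4, 0, 0, 0, -7, 0, 0, 0, -7, 0],
  "grip": 0,
  "grip_force": 40
}}

```text
t: 10.82
tool_pos: [0.4239, 0.0036, 0.1068]
orientation: [0.425, 3.103, 0.0]
force: [1.1, 0.3, -0.2]
opening: 0.0216
gripper_force: 40.0
```

```bash
python3 -c "
from h import *
where();tray(-.081,.10)"
```

```text
tray x,y 0.1326 0.1382 z 0.1068 F [ 1.11  0.26 -0.2 ] open 0.0216 40.0 t 10.82
move cm [-21.93 -12.89   0.86] roll 63.3 | psi now 74.42 rows 8.8 pos [0.4239 0.0036 0.1068]
```

Call:
{"method": "play_rows", "body": {
  "targets": [-2.7, -1.6, 0, 8, -5.4, -3.2, 0, 14, -8.1, -4.8, 0, 21, -10.8, -6.4, 0, 28, -13.5, -8, 0, 35, -16.2, -9.6, 0, 42, -18.9, -11.2, 0, 49, -21.8, -13, 0, 56]
}}

```text
t: 11.48
tool_pos: [0.5954, -0.1806, 0.0993]
orientation: [-1.844, -2.542, 0.0]
force: [0.4, -0.0, -1.3]
opening: 0.0216
gripper_force: 40.0
```

Call:
{"method": "play_rows", "body": {
  "targets": [0, 0, 0, 7.1, 0, 0, 0, 7.1, 0, 0, 0, 7.1, 0, 0, 0, 7.1]
}}

```text
t: 11.82
tool_pos: [0.5943, -0.179, 0.1]
orientation: [-1.985, -2.434, 0.0]
force: [-0.5, -0.0, -1.6]
opening: 0.0217
gripper_force: 40.0
```

```bash
python3 -c "
from h import *
where();tray(-.082,.036)"
```

```text
tray x,y -0.0793 0.006 z 0.1 F [-0.46 -0.02 -1.6 ] open 0.0217 40.0 t 11.82
move cm [-0.28  0.61  6.4 ] roll 0.5 | psi now 11.59 rows 1.5 pos [ 0.5943 -0.179   0.1   ]
```

Call:
{"method": "play_rows", "body": {
  "targets": [-0.3, 0.6, 0, 0.4, -0.3, 0.6, 2, 0.4, -0.3, 0.6, 4, 0.4, -0.3, 0.6, 5.5, 0.4, -0.3, 0.6, 6.4, 0.4, -0.3, 0.6, 6.4, 0.4, -0.3, 0.6, 6.4, 0.4]
}}

```text
t: 12.4
tool_pos: [0.6019, -0.1812, 0.0369]
orientation: [1.997, 2.424, 0.0]
force: [0.6, 0.1, -0.6]
opening: 0.0212
gripper_force: 40.0
```

```bash
python3 -c "
from h import *
where();tray(.035,.0355)"
```

```text
tray x,y -0.0829 -0.0009 z 0.0369 F [ 0.59  0.11 -0.56] open 0.0212 40.0 t 12.4
move cm [11.79 -0.11  0.14] roll -0.1 | psi now 11.02 rows 2.8 pos [ 0.6019 -0.1812  0.0369]
```

Call:
{"method": "play_rows", "body": {
  "targets": [0, -0.1, 0.1, 0, 2, -0.1, 0.1, 0, 4, -0.1, 0.1, 0, 6, -0.1, 0.1, 0, 8, -0.1, 0.1, 0, 10, -0.1, 0.1, 0, 11, -0.1, 0.1, 0, 11, -0.1, 0.1, 0]
}}

```text
t: 13.07
tool_pos: [0.5795, -0.0718, 0.0358]
orientation: [-1.997, -2.425, -0.001]
force: [0.8, -0.3, -1.4]
opening: 0.0217
gripper_force: 40.0
```

```bash
python3 -c "
from h import *
where();tray(.035,.0355)"
```

```text
tray x,y 0.0287 -0.0 z 0.0358 F [ 0.81 -0.34 -1.4 ] open 0.0217 40.0 t 13.07
move cm [ 0.63 -0.    0.03] roll -0.0 | psi now 11.07 rows 0.2 pos [ 0.5795 -0.0718  0.0358]
```

Call:
{"method": "play_rows", "body": {
  "targets": [0.3, 0, 0, 0, 0.6, 0, 0, 0, 0.9, 0, 0.05, 0, 1, 0, 0.05, 0, 1, 0, 0.05, 0]
}}

```text
t: 13.48
tool_pos: [0.578, -0.0643, 0.0351]
orientation: [2.0, 2.422, 0.0]
force: [-0.1, -0.6, -0.8]
opening: 0.0219
gripper_force: 40.0
```

```bash
python3 -c "
from h import *
where()"
```

```text
tray x,y 0.0364 0.0 z 0.0351 F [-0.08 -0.58 -0.84] open 0.0219 40.0 t 13.48
```

Call:
{"method": "play_rows", "body": {
  "targets": [0.2, 0, 0.1, 0, 0.2, 0, 0.1, 0, 0.2, 0, 0.1, 0]
}}

```text
t: 13.73
tool_pos: [0.5782, -0.063, 0.0348]
orientation: [1.999, 2.421, -0.0]
force: [-0.1, -5.2, 4.6]
opening: 0.0215
gripper_force: 40.0
```

Call:
{"method": "play_rows", "body": {
  "targets": [0, 0, 0, 0, 0, 0, 0, 0, 0, 0, 0, 0, 0, 0, -4, 0, 0, 0, -8, 0, 0, 0, -10, 0, 0, 0, -10, 0],
  "grip": 5
}}

```text
t: 14.32
tool_pos: [0.581, -0.0623, 0.1404]
orientation: [1.994, 2.417, 0.008]
force: [1.4, 0.3, 0.7]
opening: 0.0499
gripper_force: 0.0
```

```bash
python3 -c "
from h import *
where()
plan((.4273+.012,.1304-.067,.13),11.1)"
```

```text
tray x,y 0.0378 -0.0034 z 0.1404 F [1.35 0.3  0.73] open 0.0499 0.0 t 14.32
move cm [ 15.03 -11.54   0.89] roll -0.2 | psi now 10.95 rows 4.5 pos [ 0.581  -0.0623  0.1404]
```

Call:
{"method": "play_rows", "body": {
  "targets": [15, -11.5, 0, 0, 15, -11.5, 0, 0, 15, -11.5, 0, 0, 15, -11.5, 1, 0, 15, -11.5, 1, 0, 15, -11.5, 1, 0, 15, -11.5, 1, 0]
}}

```text
t: 14.9
tool_pos: [0.4348, 0.0645, 0.123]
orientation: [-1.996, -2.425, 0.001]
force: [0.0, -0.4, -0.5]
opening: 0.0495
gripper_force: 0.0
```

```bash
python3 -c "
from h import *
d=look(None,'yel')
plan((.4273,.1304,.10),74.6)"
```

```text
[0.4359 0.0638 0.1235]
[(0.4268, 0.1308, 51.4, 52.9, 74.1)]
yel [293. 119.] (0.4265, 0.1303, 21.8, 21.8, 74.1)
move cm [6.7  0.43 2.35] roll -63.6 | psi now 11.0 rows 8.9 pos [0.4359 0.0638 0.1235]
```

Call:
{"method": "play_rows", "body": {
  "targets": [6.7, 0.4, 0, -7, 6.7, 0.4, 0, -14, 6.7, 0.4, 0, -21, 6.7, 0.4, 0, -28, 6.7, 0.4, 0, -35, 6.7, 0.4, 0, -42, 6.7, 0.4, 0, -49, 6.7, 0.4, 0, -56]
}}

```text
t: 15.62
tool_pos: [0.4284, 0.1294, 0.1239]
orientation: [0.621, 3.08, -0.0]
force: [0.4, -0.4, 0.2]
opening: 0.0499
gripper_force: 0.0
```

Call:
{"method": "play_rows", "body": {
  "targets": [0, 0, 0, -7.1, 0, 0, 0, -7.1, 0, 0, 0, -7.1]
}}

```text
t: 15.87
tool_pos: [0.4281, 0.1295, 0.1239]
orientation: [-0.444, -3.11, 0.0]
force: [0.9, -0.2, 0.1]
opening: 0.0501
gripper_force: 0.0
```

```bash
python3 -c "
from h import *
plan((.4268,.1306,.0305),74.1)"
```

```text
move cm [0.15 0.07 9.34] roll -0.4 | psi now 73.74 rows 2.2 pos [0.4281 0.1295 0.1239]
```

Call:
{"method": "play_rows", "body": {
  "targets": [0.1, 0.1, 4, -0.4, 0.1, 0.1, 8, -0.4, 0.1, 0.1, 9.3, -0.4, 0.1, 0.1, 9.3, -0.4, 0.1, 0.1, 9.3, -0.4]
}}

```text
t: 16.28
tool_pos: [0.4262, 0.131, 0.0305]
orientation: [-0.431, -3.11, 0.001]
force: [-0.2, -0.2, 0.6]
opening: 0.0497
gripper_force: 0.0
```

Call:
{"method": "play_rows", "body": {
  "targets": [0, 0, 0, 0, 0, 0, 0, 0, 0, 0, 0, 0, 0, 0, 0, 0, 0, 0, 0, 0, 0, 0, -4, 0, 0, 0, -8, 0, 0, 0, -8, 0],
  "grip": 0,
  "grip_force": 40
}}

```text
t: 16.95
tool_pos: [0.4311, 0.1322, 0.1189]
orientation: [0.424, 3.102, 0.005]
force: [0.9, 0.0, -0.4]
opening: 0.0218
gripper_force: 40.0
```

```bash
python3 -c "
from h import *
where();plan((.46,-.10,.11),42);tray(-.081,.11)"
```

```text
tray x,y 0.2575 0.1063 z 0.1189 F [ 0.94  0.   -0.39] open 0.0218 40.0 t 16.95
move cm [ -9.01 -21.6    0.87] roll 32.4 | psi now 74.43 rows 5.6 pos [0.4311 0.1322 0.1189]
move cm [-24.69 -25.48   1.  ] roll 63.3 | psi now 74.43 rows 8.8 pos [0.4311 0.1322 0.1189]
```

Call:
{"method": "play_rows", "body": {
  "targets": [-1.8, -4.3, 0, 6, -3.6, -8.6, 0, 12, -5.4, -12.9, 0, 18, -7.2, -17.2, 0, 24, -9, -20, 0, 30, -13, -21.5, 0, 36, -17, -23, 0, 43, -20.5, -24.3, 0, 50]
}}

```text
t: 17.62
tool_pos: [0.5542, -0.156, 0.1109]
orientation: [1.711, 2.634, 0.0]
force: [0.5, 1.7, -1.4]
opening: 0.0218
gripper_force: 40.0
```

```bash
python3 -c "
from h import *
where();tray(-.082,.10)"
```

```text
tray x,y -0.0491 0.041 z 0.1109 F [ 0.47  1.68 -1.38] open 0.0218 40.0 t 17.62
move cm [-4.12  3.26  1.1 ] roll 12.9 | psi now 23.98 rows 1.8 pos [ 0.5542 -0.156   0.1109]
```

Call:
{"method": "play_rows", "body": {
  "targets": [-2.1, 1.6, 0.5, 6.5, -4.1, 3.2, 1, 12.9, -4.1, 3.2, 1, 12.9, -4.1, 3.2, 1, 12.9, -4.1, 3.2, 1, 12.9]
}}

```text
t: 18.03
tool_pos: [0.5988, -0.1775, 0.1005]
orientation: [-1.984, -2.434, 0.001]
force: [0.5, 0.1, -0.8]
opening: 0.0219
gripper_force: 40.0
```

```bash
python3 -c "
from h import *
where();tray(-.0825,.036)"
```

```text
tray x,y -0.0787 0.0013 z 0.1005 F [ 0.5   0.11 -0.83] open 0.0219 40.0 t 18.03
move cm [-0.39  0.14  6.45] roll 0.5 | psi now 11.63 rows 1.5 pos [ 0.5988 -0.1775  0.1005]
```

Call:
{"method": "play_rows", "body": {
  "targets": [-0.3, 0.2, 0, 0.4, -0.3, 0.2, 2, 0.4, -0.3, 0.2, 4, 0.4, -0.3, 0.2, 5.5, 0.4, -0.3, 0.2, 6.4, 0.4, -0.3, 0.2, 6.4, 0.4, -0.3, 0.2, 6.4, 0.4]
}}

```text
t: 18.62
tool_pos: [0.6021, -0.1803, 0.0377]
orientation: [1.994, 2.426, 0.0]
force: [1.0, 0.7, -0.8]
opening: 0.0218
gripper_force: 40.0
```

```bash
python3 -c "
from h import *
where();tray(-.019,.0355)"
```

```text
tray x,y -0.082 -0.0013 z 0.0377 F [ 0.96  0.7  -0.83] open 0.0218 40.0 t 18.62
move cm [ 6.3  -0.12  0.22] roll 0.1 | psi now 11.16 rows 1.5 pos [ 0.6021 -0.1803  0.0377]
```

Call:
{"method": "play_rows", "body": {
  "targets": [0, -0.1, 0.15, 0, 1.5, -0.1, 0.15, 0, 3, -0.1, 0.15, 0, 4.5, -0.1, 0.15, 0, 5.8, -0.1, 0.15, 0, 6.2, -0.1, 0.15, 0, 6.4, -0.1, 0.2, 0, 6.4, -0.1, 0.2, 0]
}}

```text
t: 19.28
tool_pos: [0.5889, -0.117, 0.0353]
orientation: [1.994, 2.427, 0.0]
force: [1.0, 1.5, 0.5]
opening: 0.0216
gripper_force: 40.0
```

```bash
python3 -c "
from h import *
where()"
```

```text
tray x,y -0.0174 -0.0005 z 0.0353 F [1.03 1.54 0.54] open 0.0216 40.0 t 19.28
```

Call:
{"method": "play_rows", "body": {
  "targets": [0.2, 0, 0, 0, 0.4, 0, 0, 0, 0.4, 0, 0, 0]
}}

```text
t: 19.53
tool_pos: [0.5887, -0.116, 0.0356]
orientation: [1.994, 2.423, -0.002]
force: [0.8, -6.7, -1.0]
opening: 0.0219
gripper_force: 40.0
```

```bash
python3 -c "
from h import *
where()"
```

```text
tray x,y -0.0165 -0.0006 z 0.0356 F [ 0.78 -6.65 -1.01] open 0.0219 40.0 t 19.53
```

Call:
{"method": "play_rows", "body": {
  "targets": [0, 0, 0, 0, 0, 0, 0, 0, 0, 0, 0, 0, 0, 0, -4, 0, 0, 0, -8, 0, 0, 0, -12, 0, 0, 0, -12, 0, 0, 0, -12, 0],
  "grip": 5
}}

```text
t: 20.2
tool_pos: [0.5903, -0.1144, 0.1589]
orientation: [1.992, 2.422, 0.005]
force: [0.0, -0.2, -1.1]
opening: 0.0499
gripper_force: 0.0
```

```bash
cat >> h.py <<'E'
def heads(d):
    for n,(lo,hi) in HUE.items():
        for a,r,c in blobs(d,lo,hi,100)[:2]:
            x,y,w,h,an=rect(d,c,.064); e=np.array([x,y])-TO; print(n,np.round(r[0]),w,h,an,'tray',(e@TX).round(4),(e@TY).round(4))
E
python3 -c "
from h import *
where();tray(.089,.10)
d=cam('wrist');save(d,'w4.png',None,1.4);heads(d)
heads(cam('top'))"
```

```text
tray x,y -0.0152 -0.0025 z 0.1589 F [ 0.02 -0.16 -1.09] open 0.0499 0.0 t 20.2
move cm [10.44 -0.28  5.85] roll 0.0 | psi now 11.13 rows 2.9 pos [ 0.5903 -0.1144  0.1589]
red [279.  58.] 22.1 23.0 11.1 tray 0.0895 0.0006
yel [279. 214.] 21.6 25.0 11.0 tray -0.0151 0.0007
yel [151. 323.] 19.1 65.3 2.6 tray -0.1035 0.1005
grn [448. 153.] 49.4 44.8 15.7 tray 0.0279 -0.1176
grn [279. 140.] 21.9 21.5 11.1 tray 0.0368 0.0007
grn [314. 172.] 46.2 45.4 1.0 tray 0.0285 -0.13
grn [111. 359.] 99.5 14.5 38.0 tray 0.5662 0.2197
```

View pics/w4.png

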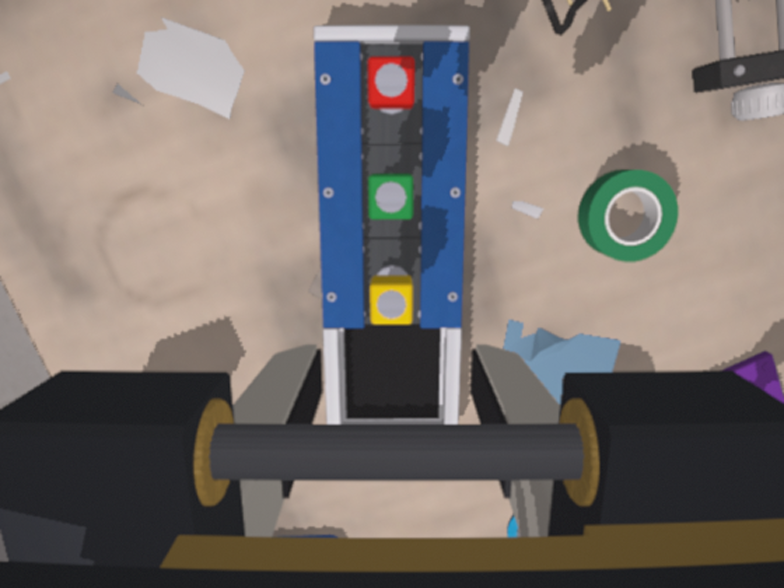

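All three sit in a row under the lips: red (391,82), green (391,197), yellow (391,303), and the bay is empty. Now the red tug.

Call:
{"method": "play_rows", "body": {
  "targets": [4, -0.3, 0, 0, 8, -0.3, 0, 0, 10.3, -0.3, 3, 0, 10.3, -0.3, 5.9, 0, 10.3, -0.3, 5.9, 0, 10.3, -0.3, 5.9, 0, 10.3, -0.3, 5.9, 0]
}}

```text
t: 20.88
tool_pos: [0.5649, -0.014, 0.0959]
orientation: [-1.996, -2.425, 0.001]
force: [0.9, -0.1, 0.8]
opening: 0.0499
gripper_force: 0.0
```

```bash
python3 -c "
from h import *
where();tray(.0895,.0345)"
```

```text
tray x,y 0.0883 0.0032 z 0.0959 F [ 0.85 -0.09  0.8 ] open 0.0499 0.0 t 20.88
move cm [0.12 0.32 6.14] roll -0.0 | psi now 11.09 rows 1.5 pos [ 0.5649 -0.014   0.0959]
```

Call:
{"method": "play_rows", "body": {
  "targets": [0.1, 0.3, 3, 0, 0.1, 0.3, 6.1, 0, 0.1, 0.3, 6.1, 0, 0.1, 0.3, 6.1, 0, 0.1, 0.3, 6.1, 0]
}}

```text
t: 21.3
tool_pos: [0.5693, -0.0126, 0.0372]
orientation: [1.995, 2.424, 0.002]
force: [-0.4, -0.4, -0.7]
opening: 0.0498
gripper_force: 0.0
```

Call:
{"method": "play_rows", "body": {
  "targets": [0, 0, 0, 0, 0, 0, 0, 0, 0, 0, 0, 0, 0, 0, 0, 0, 0, 0, 0, 0, 0, 0, 0, 0],
  "grip": 0,
  "grip_force": 45
}}

```text
t: 21.8
tool_pos: [0.5684, -0.0118, 0.0356]
orientation: [1.995, 2.426, 0.001]
force: [0.2, 0.6, 2.7]
opening: 0.0218
gripper_force: 45.0
```

Call:
{"method": "play_rows", "body": {
  "targets": [0, 0, -0.3, 0, 0, 0, -0.6, 0, 0, 0, -0.9, 0, 0, 0, -0.9, 0]
}}

```text
t: 22.13
tool_pos: [0.5672, -0.012, 0.0437]
orientation: [-1.995, -2.426, 0.002]
force: [0.7, -2.2, -5.9]
opening: 0.0216
gripper_force: 45.0
```

```bash
python3 -c "
from h import *
where()"
```

```text
tray x,y 0.0898 0.0005 z 0.0437 F [ 0.65 -2.22 -5.88] open 0.0216 45.0 t 22.13
```

Call:
{"method": "play_rows", "body": {
  "targets": [0, 0, -0.2, 0, 0, 0, -0.4, 0, 0, 0, -0.4, 0, 0, 0, -0.4, 0]
}}

```text
t: 22.47
tool_pos: [0.5672, -0.012, 0.0471]
orientation: [-1.995, -2.426, 0.001]
force: [1.7, -2.7, -11.9]
opening: 0.0216
gripper_force: 45.0
```

Call:
{"method": "play_rows", "body": {
  "targets": [0, 0, 0, 0, 0, 0, 0, 0]
}}

```text
t: 22.63
tool_pos: [0.5672, -0.0119, 0.0473]
orientation: [-1.995, -2.426, 0.001]
force: [0.6, -3.5, -12.4]
opening: 0.0213
gripper_force: 45.0
```

Call:
{"method": "play_rows", "body": {
  "targets": [0, 0, 0, 0, 0, 0, 0, 0, 0, 0, 0, 0, 0, 0, 0, 0, 0, 0, 0, 0, 0, 0, 0, 0, 0, 0, 0, 0, 0, 0, 0, 0]
}}

```text
t: 23.3
tool_pos: [0.5673, -0.0119, 0.0476]
orientation: [-1.995, -2.426, 0.001]
force: [-2.7, -3.9, -12.2]
opening: 0.0213
gripper_force: 45.0
```

Call:
{"method": "play_rows", "body": {
  "targets": [0, 0, 0, 0, 0, 0, 0, 0, 0, 0, 0, 0, 0, 0, 0, 0]
}}

```text
t: 23.63
tool_pos: [0.5674, -0.0119, 0.0476]
orientation: [-1.995, -2.426, 0.001]
force: [-2.9, -4.5, -12.1]
opening: 0.0217
gripper_force: 45.0
```

Call:
{"method": "play_rows", "body": {
  "targets": [0, 0, 0.4, 0, 0, 0, 0.8, 0, 0, 0, 1.25, 0, 0, 0, 1.25, 0, 0, 0, 1.25, 0]
}}

```text
t: 24.05
tool_pos: [0.5697, -0.0116, 0.0369]
orientation: [1.994, 2.424, 0.004]
force: [0.7, 0.4, -1.9]
opening: 0.0216
gripper_force: 45.0
```

Call:
{"method": "play_rows", "body": {
  "targets": [0, 0, 0, 0, 0, 0, 0, 0, 0, 0, 0, 0, 0, 0, -4, 0, 0, 0, -6.5, 0, 0, 0, -6.5, 0, 0, 0, -6.5, 0],
  "grip": 5
}}

```text
t: 24.63
tool_pos: [0.5699, -0.012, 0.1031]
orientation: [1.993, 2.423, 0.005]
force: [0.6, -0.4, -1.3]
opening: 0.0499
gripper_force: 0.0
```

```bash
python3 -c "
from h import *
where();tray(-.0165,.10)"
```

```text
tray x,y 0.0893 -0.0021 z 0.1031 F [ 0.59 -0.44 -1.29] open 0.0499 0.0 t 24.63
move cm [-10.58  -0.22   0.32] roll 0.0 | psi now 11.13 rows 2.5 pos [ 0.5699 -0.012   0.1031]
```

Call:
{"method": "play_rows", "body": {
  "targets": [-4, 0, 0, 0, -8, 0, 0, 0, -10.5, 0, 0, 0, -10.5, 0, 0, 0, -10.5, 0, 0, 0, -10.5, 0, 0, 0]
}}

```text
t: 25.13
tool_pos: [0.5872, -0.1142, 0.099]
orientation: [-1.995, -2.424, 0.001]
force: [0.3, 0.3, 0.0]
opening: 0.0497
gripper_force: 0.0
```

```bash
python3 -c "
from h import *
where();tray(-.0165,.0345)
heads(cam('wrist'))"
```

```text
tray x,y -0.0144 0.0006 z 0.099 F [0.29 0.29 0.02] open 0.0497 0.0 t 25.13
move cm [-0.22  0.07  6.45] roll -0.0 | psi now 11.1 rows 1.5 pos [ 0.5872 -0.1142  0.099 ]
red [288.  44.] 21.5 23.3 11.1 tray 0.0891 -0.001
yel [284. 241.] 22.0 25.9 11.1 tray -0.0144 0.0009
yel [151. 323.] 14.8 50.3 2.6 tray -0.0669 0.081
grn [490. 164.] 49.4 42.5 12.1 tray 0.0288 -0.1111
grn [284. 148.] 21.8 21.5 11.1 tray 0.0369 0.0009
```

Call:
{"method": "play_rows", "body": {
  "targets": [-0.1, 0, 3, 0, -0.1, 0, 6.3, 0, -0.1, 0, 6.3, 0, -0.1, 0, 6.3, 0, -0.1, 0, 6.3, 0]
}}

```text
t: 25.6
tool_pos: [0.5887, -0.1151, 0.0385]
orientation: [1.994, 2.427, 0.0]
force: [0.4, 0.9, 1.1]
opening: 0.0498
gripper_force: 0.0
```

Call:
{"method": "play_rows", "body": {
  "targets": [0, 0, 0, 0, 0, 0, 0, 0, 0, 0, 0, 0, 0, 0, 0, 0, 0, 0, 0, 0, 0, 0, 0, 0],
  "grip": 0,
  "grip_force": 45
}}

```text
t: 26.1
tool_pos: [0.5887, -0.116, 0.0382]
orientation: [1.995, 2.426, 0.001]
force: [-0.7, -0.0, 4.2]
opening: 0.0218
gripper_force: 45.0
```

Call:
{"method": "play_rows", "body": {
  "targets": [0, 0, -0.3, 0, 0, 0, -0.6, 0, 0, 0, -1, 0, 0, 0, -1, 0, 0, 0, -1, 0]
}}

```text
t: 26.52
tool_pos: [0.5879, -0.1161, 0.0469]
orientation: [-1.996, -2.426, 0.001]
force: [2.4, -4.1, -7.6]
opening: 0.0218
gripper_force: 45.0
```

Call:
{"method": "play_rows", "body": {
  "targets": [0, 0, -0.15, 0, 0, 0, -0.3, 0, 0, 0, -0.3, 0, 0, 0, -0.3, 0]
}}

```text
t: 26.85
tool_pos: [0.5879, -0.116, 0.0498]
orientation: [-1.995, -2.426, 0.001]
force: [3.1, -4.3, -10.4]
opening: 0.022
gripper_force: 45.0
```

Call:
{"method": "play_rows", "body": {
  "targets": [0, 0, 0, 0, 0, 0, 0, 0]
}}

```text
t: 27.02
tool_pos: [0.5879, -0.1161, 0.0498]
orientation: [-1.995, -2.426, 0.001]
force: [2.1, -5.1, -11.9]
opening: 0.0218
gripper_force: 45.0
```

Call:
{"method": "play_rows", "body": {
  "targets": [0, 0, 0, 0, 0, 0, 0, 0, 0, 0, 0, 0, 0, 0, 0, 0, 0, 0, 0, 0, 0, 0, 0, 0, 0, 0, 0, 0, 0, 0, 0, 0]
}}

```text
t: 27.68
tool_pos: [0.5879, -0.1161, 0.0497]
orientation: [-1.995, -2.426, 0.001]
force: [2.3, -4.6, -11.8]
opening: 0.0218
gripper_force: 45.0
```

Call:
{"method": "play_rows", "body": {
  "targets": [0, 0, 0, 0, 0, 0, 0, 0, 0, 0, 0, 0, 0, 0, 0, 0, 0, 0, 0, 0, 0, 0, 0, 0]
}}

```text
t: 28.18
tool_pos: [0.5879, -0.116, 0.0498]
orientation: [-1.995, -2.426, 0.001]
force: [3.4, -4.6, -11.1]
opening: 0.0215
gripper_force: 45.0
```

Call:
{"method": "play_rows", "body": {
  "targets": [0, 0, 0.4, 0, 0, 0, 0.8, 0, 0, 0, 1.3, 0, 0, 0, 1.3, 0, 0, 0, 1.3, 0]
}}

```text
t: 28.6
tool_pos: [0.5892, -0.1158, 0.0383]
orientation: [1.994, 2.425, 0.002]
force: [1.4, -1.9, -0.1]
opening: 0.0219
gripper_force: 45.0
```

Call:
{"method": "play_rows", "body": {
  "targets": [0, 0, 0, 0, 0, 0, 0, 0, 0, 0, 0, 0, 0, 0, -4, 0, 0, 0, -6.5, 0, 0, 0, -6.5, 0, 0, 0, -6.5, 0],
  "grip": 5
}}

```text
t: 29.18
tool_pos: [0.5901, -0.1161, 0.1049]
orientation: [1.993, 2.423, 0.003]
force: [-1.1, -0.3, -0.5]
opening: 0.0495
gripper_force: 0.0
```

Call:
{"method": "play_rows", "body": {
  "targets": [2, 0, 0, 0, 4, 0, 0, 0, 5.2, 0, 0, 0, 5.2, 0, 0, 0, 5.2, 0, 0, 0, 5.2, 0, 0, 0]
}}

```text
t: 29.68
tool_pos: [0.5782, -0.0653, 0.102]
orientation: [-1.995, -2.426, 0.001]
force: [-0.1, -0.9, 0.1]
opening: 0.05
gripper_force: 0.0
```

```bash
python3 -c "
from h import *
where();tray(.0373,.0355)
heads(cam('wrist'))"
```

```text
tray x,y 0.0353 0.0 z 0.102 F [-0.15 -0.89  0.09] open 0.05 0.0 t 29.68
move cm [0.2  0.01 6.65] roll 0.0 | psi now 11.14 rows 1.6 pos [ 0.5782 -0.0653  0.102 ]
red [287. 140.] 21.5 21.6 11.2 tray 0.0905 -0.0009
yel [151. 323.] 14.7 51.2 1.6 tray -0.0189 0.0816
yel [285. 297.] 20.2 6.5 11.1 tray -0.0003 -0.0001
grn [479. 230.] 49.4 42.5 10.5 tray 0.0407 -0.1117
grn [284. 232.] 22.1 25.3 11.1 tray 0.0394 0.0008
```

Call:
{"method": "play_rows", "body": {
  "targets": [0.2, 0, 3, 0, 0.2, 0, 6.6, 0, 0.2, 0, 6.6, 0, 0.2, 0, 6.6, 0, 0.2, 0, 6.6, 0]
}}

```text
t: 30.15
tool_pos: [0.5785, -0.0635, 0.0377]
orientation: [1.996, 2.425, 0.0]
force: [1.4, 0.0, -0.0]
opening: 0.0498
gripper_force: 0.0
```

Call:
{"method": "play_rows", "body": {
  "targets": [0, 0, 0, 0, 0, 0, 0, 0, 0, 0, 0, 0, 0, 0, 0, 0, 0, 0, 0, 0, 0, 0, 0, 0],
  "grip": 0,
  "grip_force": 45
}}

```text
t: 30.65
tool_pos: [0.5783, -0.063, 0.0372]
orientation: [1.995, 2.426, 0.001]
force: [-1.2, 0.0, 5.2]
opening: 0.0218
gripper_force: 45.0
```

Call:
{"method": "play_rows", "body": {
  "targets": [0, 0, -0.3, 0, 0, 0, -0.6, 0, 0, 0, -1, 0, 0, 0, -1, 0, 0, 0, -1, 0]
}}

```text
t: 31.07
tool_pos: [0.5776, -0.0631, 0.0459]
orientation: [-1.996, -2.426, 0.001]
force: [2.7, -2.5, -6.9]
opening: 0.0219
gripper_force: 45.0
```

Call:
{"method": "play_rows", "body": {
  "targets": [0, 0, -0.15, 0, 0, 0, -0.35, 0, 0, 0, -0.35, 0, 0, 0, -0.35, 0]
}}

```text
t: 31.4
tool_pos: [0.5775, -0.063, 0.0493]
orientation: [-1.995, -2.426, 0.001]
force: [3.2, -3.7, -11.8]
opening: 0.0218
gripper_force: 45.0
```

Call:
{"method": "play_rows", "body": {
  "targets": [0, 0, 0, 0, 0, 0, 0, 0]
}}

```text
t: 31.57
tool_pos: [0.5775, -0.063, 0.0492]
orientation: [-1.995, -2.426, 0.001]
force: [4.4, -4.3, -12.0]
opening: 0.0219
gripper_force: 45.0
```

Call:
{"method": "play_rows", "body": {
  "targets": [0, 0, 0, 0, 0, 0, 0, 0, 0, 0, 0, 0, 0, 0, 0, 0, 0, 0, 0, 0, 0, 0, 0, 0, 0, 0, 0, 0, 0, 0, 0, 0]
}}

```text
t: 32.23
tool_pos: [0.5775, -0.063, 0.0492]
orientation: [-1.995, -2.426, 0.001]
force: [4.2, -2.5, -12.4]
opening: 0.0218
gripper_force: 45.0
```

Call:
{"method": "play_rows", "body": {
  "targets": [0, 0, 0, 0, 0, 0, 0, 0, 0, 0, 0, 0, 0, 0, 0, 0, 0, 0, 0, 0]
}}

```text
t: 32.65
tool_pos: [0.5775, -0.063, 0.0492]
orientation: [-1.995, -2.426, 0.001]
force: [4.1, -3.4, -12.9]
opening: 0.0213
gripper_force: 45.0
```

Call:
{"method": "play_rows", "body": {
  "targets": [0, 0, 0.4, 0, 0, 0, 0.8, 0, 0, 0, 1.35, 0, 0, 0, 1.35, 0, 0, 0, 1.35, 0]
}}

```text
t: 33.07
tool_pos: [0.5787, -0.0628, 0.0372]
orientation: [1.995, 2.425, 0.002]
force: [0.6, -2.4, -0.2]
opening: 0.0216
gripper_force: 45.0
```

Call:
{"method": "play_rows", "body": {
  "targets": [0, 0, 0, 0, 0, 0, 0, 0, 0, 0, 0, 0, 0, 0, -4, 0, 0, 0, -8, 0, 0, 0, -9, 0, 0, 0, -9, 0],
  "grip": 6
}}

```text
t: 33.65
tool_pos: [0.5813, -0.0633, 0.1318]
orientation: [1.991, 2.421, 0.007]
force: [-0.6, -0.3, -0.1]
opening: 0.0592
gripper_force: 0.0
```

```bash
python3 -c "
from h import *
where();plan((.473,-.29,.13),11.1)
heads(cam('wrist'))"
```

```text
tray x,y 0.0367 -0.0034 z 0.1318 F [-0.6  -0.27 -0.09] open 0.0592 0.0 t 33.65
move cm [-20.15 -15.     0.12] roll 0.0 | psi now 11.14 rows 6.0 pos [ 0.5813 -0.0633  0.1318]
red [280. 140.] 22.0 22.3 10.4 tray 0.0907 -0.0011
yel [278. 289.] 21.7 20.6 10.9 tray -0.0085 0.0003
yel [121. 329.] 9.1 48.1 5.4 tray -0.0397 0.1108
grn [455. 220.] 44.1 50.5 67.3 tray 0.0385 -0.1152
grn [278. 221.] 22.0 25.3 11.6 tray 0.039 0.0004
```

Call:
{"method": "play_rows", "body": {
  "targets": [-20, -15, 0, 0, -20, -15, 0, 0, -20, -15, 0, 0, -20, -15, 0, 0, -20, -15, 0, 0, -20, -15, 0, 0, -20, -15, 0, 0, -20, -15, 0, 0]
}}

```text
t: 34.37
tool_pos: [0.4673, -0.2893, 0.1245]
orientation: [-1.999, -2.42, 0.0]
force: [-0.3, 0.4, -0.4]
opening: 0.0598
gripper_force: 0.0
```

```bash
python3 -c "
from h import *
where()
d=cam('wrist');save(d,'w5.png',None,1.2)
for a,r,c in blobs(d,(140,40,100),(178,200,255),200):
    print(a,np.round(r[0]),rect(d,c,.048))
# top face only (brighter)
h=cv2.cvtColor(d['image'],cv2.COLOR_RGB2HSV);a,r,c=blobs(d,(140,40,100),(178,200,255),200)[0]
m=np.zeros(h.shape[:2],np.uint8);cv2.drawContours(m,[c],-1,255,-1);v=h[...,2];t,_=cv2.threshold(v[m>0].reshape(-1,1),0,255,cv2.THRESH_OTSU);print(t)
k=max(cv2.findContours(((v>t)&(m>0)).astype(np.uint8),cv2.RETR_EXTERNAL,cv2.CHAIN_APPROX_NONE)[0],key=cv2.contourArea)
print(rect(d,k,.048))"
```

```text
tray x,y -0.1631 0.152 z 0.1245 F [-0.27  0.39 -0.43] open 0.0598 0.0 t 34.37
3679.5 [290. 127.] (0.4584, -0.2283, 53.5, 27.8, 30.3)
157.0
(0.4582, -0.2296, 52.0, 25.9, 30.3)
```

View pics/w5.png

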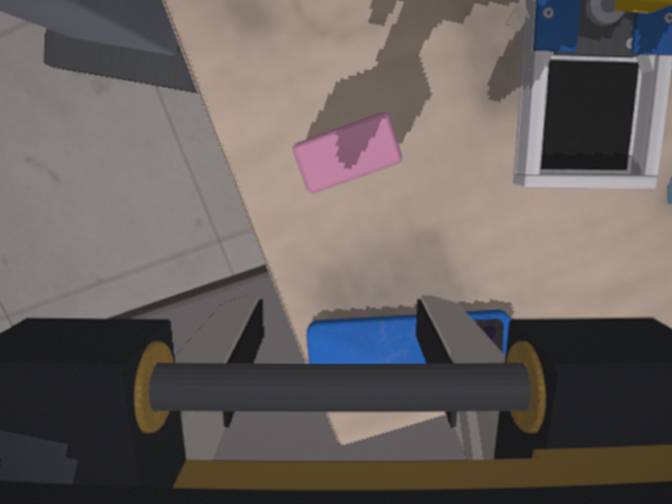

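Wrist view (1.2×): brick at (348,152), free of neighbours, with the phone below at (410,345).

```bash
python3 -c "
from h import *
plan((.4583,-.2285,.10),-59.7)"
```

```text
move cm [6.02 0.17 2.48] roll 70.7 | psi now 10.99 rows 9.9 pos [ 0.4681 -0.2879  0.1247]
```

Call:
{"method": "play_rows", "body": {
  "targets": [6, 0.2, 0, 7, 6, 0.2, 0, 14, 6, 0.2, 0, 21, 6, 0.2, 0, 28, 6, 0.2, 0, 35, 6, 0.2, 0, 42, 6, 0.2, 0, 49, 6, 0.2, 0, 56]
}}

```text
t: 35.08
tool_pos: [0.46, -0.2265, 0.1254]
orientation: [-2.902, -1.2, 0.001]
force: [-0.1, 1.4, 0.6]
opening: 0.0601
gripper_force: 0.0
```

Call:
{"method": "play_rows", "body": {
  "targets": [0, 0, 0, 7, 0, 0, 0, 14.5, 0, 0, 0, 14.5, 0, 0, 0, 14.5]
}}

```text
t: 35.42
tool_pos: [0.4599, -0.2272, 0.1257]
orientation: [-3.027, -0.838, 0.001]
force: [-0.3, 0.9, -0.5]
opening: 0.06
gripper_force: 0.0
```

```bash
python3 -c "
from h import *
plan((.4583,-.2285,.023),-59.7)"
```

```text
move cm [-0.2   0.04 10.27] roll 0.6 | psi now -59.06 rows 2.5 pos [ 0.4599 -0.2272  0.1257]
```

Call:
{"method": "play_rows", "body": {
  "targets": [-0.2, 0, 4, 0.6, -0.2, 0, 8, 0.6, -0.2, 0, 10.2, 0.6, -0.2, 0, 10.2, 0.6, -0.2, 0, 10.2, 0.6]
}}

```text
t: 35.83
tool_pos: [0.4569, -0.2284, 0.0232]
orientation: [-3.03, -0.819, 0.004]
force: [0.2, 0.9, -0.2]
opening: 0.06
gripper_force: 0.0
```

Call:
{"method": "play_rows", "body": {
  "targets": [0, 0, 0, 0, 0, 0, 0, 0, 0, 0, 0, 0, 0, 0, 0, 0, 0, 0, 0, 0, 0, 0, -4, 0, 0, 0, -8, 0, 0, 0, -8, 0],
  "grip": 0,
  "grip_force": 30
}}

```text
t: 36.5
tool_pos: [0.4623, -0.2325, 0.113]
orientation: [3.026, 0.812, 0.013]
force: [1.1, -0.9, 0.8]
opening: 0.0274
gripper_force: 30.0
```

```bash
python3 -c "
from h import *
where();tray(-.081,.11)"
```

```text
tray x,y -0.1064 0.1459 z 0.113 F [ 1.09 -0.88  0.79] open 0.0274 30.0 t 36.5
move cm [14.63  2.33  0.41] roll -71.1 | psi now -59.96 rows 9.9 pos [ 0.4623 -0.2325  0.113 ]
```

Call:
{"method": "play_rows", "body": {
  "targets": [1.9, 0.3, 0, -7, 3.8, 0.6, 0, -14, 5.6, 0.9, 0, -21, 7.4, 1.2, 0, -28, 9.2, 1.5, 0, -35, 11, 1.8, 0, -42, 12.8, 2.1, 0, -49, 14.6, 2.3, 0, -56]
}}

```text
t: 37.17
tool_pos: [0.5969, -0.1765, 0.1046]
orientation: [2.29, 2.15, 0.0]
force: [0.1, -0.2, -0.1]
opening: 0.028
gripper_force: 30.0
```

Call:
{"method": "play_rows", "body": {
  "targets": [0, 0, 0, -7, 0, 0, 0, -14.8, 0, 0, 0, -14.8, 0, 0, 0, -14.8, 0, 0, 0, -14.8]
}}

```text
t: 37.58
tool_pos: [0.5958, -0.1768, 0.1045]
orientation: [2.007, 2.417, 0.0]
force: [-0.3, -0.1, -0.9]
opening: 0.0272
gripper_force: 30.0
```

```bash
python3 -c "
from h import *
where();tray(-.080,.06)
d=cam('wrist');save(d,'w6.png',None,1.2)"
```

```text
tray x,y -0.0775 0.0041 z 0.1045 F [-0.32 -0.13 -0.86] open 0.0272 30.0 t 37.58
move cm [-0.25  0.42  4.45] roll -0.5 | psi now 10.58 rows 1.1 pos [ 0.5958 -0.1768  0.1045]
```

View pics/w6.png

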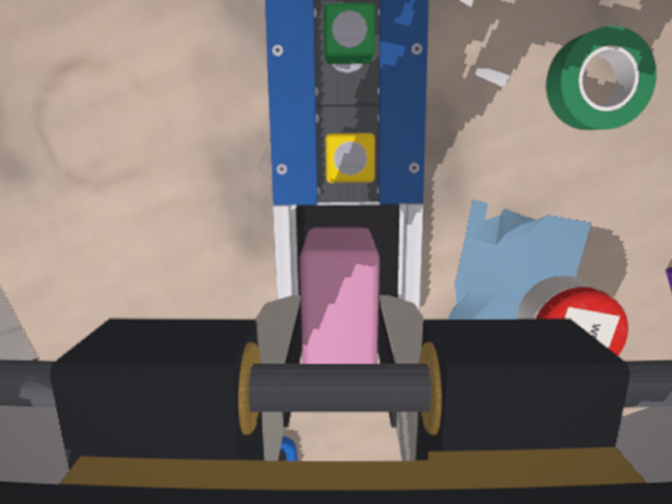

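Brick is held straight over the bay at (340,300), with yellow's plate ending at the lip edge. Lowering it in.

Call:
{"method": "play_rows", "body": {
  "targets": [-0.2, 0.4, 0, -0.5, -0.2, 0.4, 2, -0.5, -0.2, 0.4, 4, -0.5, -0.2, 0.4, 6, -0.5, -0.2, 0.4, 7, -0.5, -0.2, 0.4, 7.4, -0.5, -0.2, 0.4, 7.4, -0.5]
}}

```text
t: 38.22
tool_pos: [0.6001, -0.1787, 0.0334]
orientation: [-1.993, -2.429, 0.002]
force: [-13.5, 2.2, 22.2]
opening: 0.028
gripper_force: 30.0
```

```bash
python3 -c "
from h import *
where()"
```

```text
tray x,y -0.0801 0.0003 z 0.0334 F [-13.53   2.2   22.25] open 0.028 30.0 t 38.22
```

Call:
{"method": "play_rows", "body": {
  "targets": [0, 0, -0.3, 0, 0, 0, -0.3, 0, 0, 0, -0.3, 0]
}}

```text
t: 38.47
tool_pos: [0.6006, -0.1781, 0.0337]
orientation: [1.992, 2.429, 0.0]
force: [-0.6, -0.1, -0.2]
opening: 0.028
gripper_force: 30.0
```

```bash
python3 -c "
from h import *
where()
d=cam('wrist');w=d['image'][130:420,130:430,::-1]
s=cam('side');t=s['image'][120:260,240:400,::-1]
a=cv2.resize(w,(400,387),interpolation=2);b=cv2.resize(t,(400,350),interpolation=2)
cv2.imwrite('pics/m7.png',np.hstack([a,cv2.copyMakeBorder(b,0,37,0,0,0)]))"
```

```text
tray x,y -0.0796 -0.0003 z 0.0337 F [-0.6  -0.15 -0.16] open 0.028 30.0 t 38.47
```

View pics/m7.png

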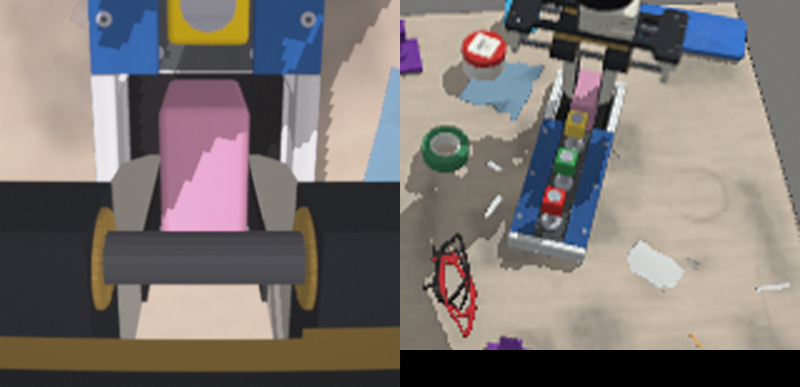

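Call:
{"method": "play_rows", "body": {
  "targets": [0, 0, 0.1, 0, 0, 0, 0.1, 0]
}}

```text
t: 38.73
tool_pos: [0.6005, -0.178, 0.0334]
orientation: [1.991, 2.429, 0.0]
force: [-3.8, 0.6, 9.5]
opening: 0.028
gripper_force: 30.0
```

Call:
{"method": "play_rows", "body": {
  "targets": [0, 0, 0.1, 0, 0, 0, 0.1, 0]
}}

```text
t: 38.9
tool_pos: [0.6006, -0.1781, 0.0334]
orientation: [1.991, 2.429, -0.0]
force: [-8.2, 2.6, 18.1]
opening: 0.0279
gripper_force: 30.0
```

Call:
{"method": "play_rows", "body": {
  "targets": [0, 0, 0, 0, 0, 0, 0, 0, 0, 0, 0, 0, 0, 0, 0, 0, 0, 0, -5, 0, 0, 0, -12, 0, 0, 0, -14, 0, 0, 0, -14, 0],
  "grip": 5
}}

```text
t: 39.57
tool_pos: [0.6029, -0.1789, 0.1786]
orientation: [1.986, 2.424, 0.004]
force: [0.5, -1.2, 1.8]
opening: 0.0501
gripper_force: 0.0
```

```bash
python3 -c "
from h import *
where();plan((.70,-.02,.25),11.1);tray(-.17,.20)"
```

```text
tray x,y -0.0809 -0.0024 z 0.1786 F [ 0.54 -1.17  1.8 ] open 0.0501 0.0 t 39.57
move cm [13.64 12.69 -7.11] roll 0.2 | psi now 11.33 rows 4.8 pos [ 0.6029 -0.1789  0.1786]
move cm [-8.92 -0.26 -2.1 ] roll 0.2 | psi now 11.33 rows 2.2 pos [ 0.6029 -0.1789  0.1786]
```

Call:
{"method": "play_rows", "body": {
  "targets": [-4, 0, 0, 0, -8.5, 0, 0, 0, -8.5, 0, 0, 0, -8.5, 0, 0, 0, -8.5, 0, 0, 0]
}}

```text
t: 39.98
tool_pos: [0.6165, -0.2611, 0.1705]
orientation: [-1.992, -2.428, -0.0]
force: [-0.5, 0.2, -0.6]
opening: 0.0499
gripper_force: 0.0
```

```bash
cat > fin.py <<'E'
from h import *
where()
d=cam('wrist')
for a,r,c in blobs(d,(140,40,100),(178,200,255),200):
  for z in(.052,.058):
    x,y,w,h,an=rect(d,c,z);e=np.array([x,y])-TO;print(z,np.round(r[0]),w,h,an,'tray',(e@TX).round(4),(e@TY).round(4))
s=cam('side')
a,r,c=max((b for b in blobs(s,(140,40,80),(178,220,255),40) if b[1][0][1]<220),key=lambda b:b[0])
print('side brick px',np.round(r[0],1),cv2.boundingRect(c))
# ray crossing of the highest head/brick points is coarse; print expected box of a seated brick
cs=[proj(s,np.append(TO+x*TX+y*TY,z)) for x in(-.108,-.054) for y in(-.014,.014) for z in(.004,.052)]
print('expected',np.min(cs,0).round(),np.max(cs,0).round())
cv2.imwrite('pics/%s'%'m8.png',np.hstack([cv2.resize(d['image'][...,::-1],(500,375)),cv2.resize(s['image'][100:220,260:355,::-1],(297,375),interpolation=2)]))
E
python3 fin.py
```

```text
tray x,y -0.1642 0.0001 z 0.1705 F [-0.48  0.23 -0.6 ] open 0.0499 0.0 t 39.98
0.052 [284.  88.] 27.8 52.3 11.3 tray -0.0759 0.0011
0.058 [284.  88.] 27.2 51.2 11.3 tray -0.0763 0.0011
side brick px [178.  160.4] (140, 141, 77, 40)
expected [307. 145.] [322. 171.]
```

View pics/m8.png

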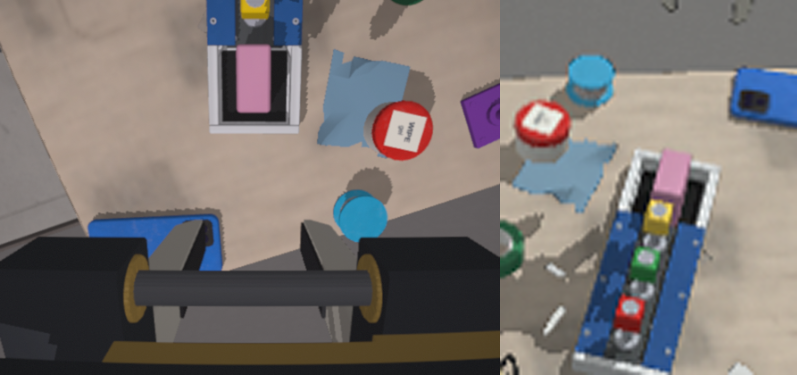

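The brick stands upright in the bay, clear of the end wall and touching no lip: (253,78) left, (672,175) right. The three carriers are in line. Handing in.

```bash
python3 -c "
from plant import workorder
print(workorder.close_job())"
```

```text
the job is handed in; nothing more can be done
None
```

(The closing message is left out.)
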